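Close up the two modules, then level the sprung instrument shelf and hold it there

TASK

Slide the loose green module along the little sprung shelf until its long side lies flush against the other green module. Then press the front of the shelf fully down by its black knob and, keeping it pressed, turn the knob until the bubble of the yellow spirit level sits centred between the two black rings. Finish while still holding the knob pressed down, with the bubble centred and the modules still flush; do not shove the tools lying around.

Things in the scene. Friction and masses are not known exactly. Their poses are not given: they have to be found in the camera images.
- shelf_mid (a point): middle of the top face of the aluminium shelf (245 x 200 x 10 mm), 60 mm above the worktop when level, on a dark steel base (255 x 200 x 12 mm) turned up to 0.35 rad. Axes: x from the knob (front) to the hinge (far edge), y to the left seen from the knob, z normal to the shelf. Hinge line along y, 100 mm beyond this point, 50 mm above the worktop
- shelf (a joint): rise of the sprung shelf about its far hinge, rad: 0.035 = released (front about 7 mm up), 0 = pressed home, the foot under the knob standing on the base. Springs hold it up with about 6 N at the knob; pressed through a firm grip, 15 to 20 N down holds it safely at 0; let go, it rises again
- knob_grip (a point): on the axis of the levelling knob, mid-height of its black round knurled grip, 32 mm across and 41 mm tall (top 21 mm above this point, foot 20 mm below it), on a steel flange 60 mm across, 6 mm thick, on which fingertips may press. It stands at x = -100 mm, y = 0 of the shelf, this point 32 mm above the shelf face
- knob: the same knob with flange and screw; origin on its axis at the shelf face. Turned clockwise seen from above it raises the front of the pressed shelf by 2.5 mm per radian. The front starts too low: 0.4 to 1.25 rad clockwise are needed. Light friction (about 0.06 N m); it stays where it is left
- bubble (a joint): place of the white bubble (14 mm long) along the level's tube, m: 0 = centred between the two black rings (26 mm apart), positive towards the hinge. It floats to the higher end: 25 mm per radian of the knob while pressed (clockwise: value falls), stops at +-0.030, settles in 1 s. Shelf released: -0.030 (knob end); first pressed home: +0.010 to +0.030
- level_mid (a point): top of the glass tube at its middle, between the black rings; the tube (96 mm long, 15 mm across) lies along the shelf's x on a yellow block (118 x 26 mm; its top is 32 mm above the shelf) at the shelf's right-hand edge
- loose_module_center (a point): centre (half-way up) of the loose green module, 41 x 100 x 28 mm, about 0.09 kg, flat on the left of the shelf, its long side (its own y) nearly along the shelf's x. A gap of 15 to 40 mm parts it from the other module on its right; it slides easily and may be pushed on its outer (left) long side
- fixed_module_center (a point): centre of the equal green module screwed to the shelf at x = +20 mm, y = -45 mm of the shelf, long side along the shelf's x. Flush, the loose one's centre is 40 mm to the left of this point (y = -5 mm of the shelf)
- side_cutters: loose pliers with blue handles, 52 x 163 x 12 mm, lying left of the stand; leave alone
- solder_spool: loose reel of solder, 62 mm across, 45 mm tall, standing left of the stand; leave alone
- driver_blue: loose dark blue screwdriver, 29 x 208 x 31 mm, lying right of the stand; leave alone
Mind the look-alikes: they are no part of the job. Of the things that look like the part that bears loose_module_center, the largest one is meant.

How it is judged:
On the way, in this order (a step that is already met when the one before it is completed fails the run):
1. the loose module lies flush against the fixed one (y of loose_module_center in the frame of shelf_mid below -0.002 m and x of loose_module_center in the frame of shelf_mid between -0.012 and 0.052 m and z of loose_module_center in the frame of shelf_mid between 0.008 and 0.02 m and angle between the y axis of loose_module_center and the x axis of shelf_mid, either way round below 0.06 rad), for 0.2 s.
2. the shelf is pressed fully down by its knob, the bubble still off centre towards the hinge (value of joint shelf below 0.006 rad and contact force between the fingers and knob above 3 N and value of joint bubble above 0.007 m), for 0.2 s.
At the end, for the whole second after the job is handed in: Loose module flat on the shelf beside the fixed one: gap under 3 mm, parallel within 0.06 rad, ends within 32 mm. Fingers bear on the knob with over 3 N, the shelf is within 0.006 rad of pressed home, and the bubble rests within 4 mm of the middle between the rings (all of step 1 and value of joint shelf below 0.006 rad and contact force between the fingers and knob above 3 N and value of joint bubble between -0.004 and 0.004 m and linear speed of knob below 0.02 m/s); the arm keeps its last pose, push and grip.
It fails at once if a loose tool lying around (side cutters, solder reel, screwdriver) is shoved more than 3 cm (distance of any of side_cutters, solder_spool, driver_blue from where it was at the start of the episode above 0.03 m).
It also fails if it takes over 54 s, if anything falls off the work surface, if the arm or the gripper's body presses on something with over 40 N, if the wrist force passes 120 N, or if a joint passes its speed limit or range.

ROBOT

A 7-joint arm with a two-finger parallel gripper is mounted at the origin on a cart in front of the work surface, level with it; the furniture and walls round the work are solid. World frame = base frame: x ahead of the robot, y to its left, z up, the work surface at z = 0. Lengths are in m, angles in rad, forces in N, time in s.
With the tool pointing down it reaches from about 0.4 to 0.85 m from the base axis. Payload 10.4 kg.
Tool frame: the origin (TCP) lies on the mounting face of the last link; the fingertips stand 173 mm ahead of it and the grasp point (between the pads) lies 155 mm ahead of it (manip.tip_extent is the distance from the TCP to the fingertips, in m); z points along the fingers, y is the line along which they close (so a half turn about z gives the same grasp; the last joint's range is limited). The gripper opens to 85 mm and grips with 20 to 120 N. Pads are 22 mm wide; open, the fingers measure 114 mm over their backs; the gripper's body (76 mm by 85 mm) begins 54 mm behind the grasp point. The pads swing forward as they close: fully open they stand 13 mm farther back than shut.
Start: joints at [-1.168, 0.332, -0.065, 1.46, 0.022, 1.35, -0.088], TCP at [0.258, 0.569, 0.405] pointing down, gripper open.
Joint ranges: [-2.6, 2.6], [-0.5, 2.12], [-1.47, 1.34], [0.16, 2.42], [-1.27, 4.41], [0.06, 2.06], [-2.6, 2.6]. Speed limits (rad/s): [2.22, 2.22, 2.79, 2.79, 3.14, 3.14, 3.14].

INTERFACE

Orientations are given as a unit quaternion [x, y, z, w].
In Python, from workcell import manip gives the robot as it stands.
- The arm moves only by the tool move_arm, never from a script. Its argument "plan" is one flat list of numbers, 7 for each row, row after row: the turn, a rotation vector about the tool's x, y, z in rad, then the shift along the tool's x, y, z in m, then the finger opening in m, from 0 to 0.0854. In form: [ax, ay, az, dx, dy, dz, gripper, ax, ay, az, dx, dy, dz, gripper, ...]. A call has 1 to 12 rows; each row is the pose to reach, as a shift and turn from the pose commanded when the call began, along the tool's axes at that moment; what a row does not reach only later rows make up. A row lasts 1/8 s, in which the tool goes at most 62.5 mm and 10.7 degrees, less where a joint would pass 70% of its speed; a pose out of reach is approached as far as the arm can. A call with a gripper value outside its range is refused whole. The fingers move at their own pace and stop on an object; "squeeze" is the grip in N (left out, the last holds). Time passes only in rows, so rows that repeat a pose let the fingers close. It gives the time, the measured TCP pose, the force, the opening and the grip force at its end, in the units of the state.
- manip.get_obs(): the state, without advancing time (a new reading comes with each control period).
- manip.camera(name): name is "side" or "top"; returns a dict with "color" (384x512x3 uint8, red, green, blue), "fx", "fy", "cx", "cy" (pixels), "dist" ([k1, k2, p1, p2, k3] as OpenCV has them; the pictures are not rectified), "cam_to_world" (4x4, takes a point from camera to world coordinates). Camera axes: x right, y down, z forward; pixel columns grow to the right and rows downward; lengths in m; the calibration is good to about 2 mm. A picture is of the moment at which its call begins. There is no depth.
- manip.hand_in(): hands the job in; it is judged then, once.
Trained networks look in a picture, given as the dict that the camera call returned (one of the last four; its "shot" number tells which), for a name from the list of things; names that differ only in an ending like _2 or _b are one class to them, and where a whole thing is asked for, a point or a joint stands for the part that bears it (a point fixed in the world has none). Each returns a list of dicts, best first, with "conf" (0 to 1); they miss things now and then, are a little off and sometimes report something else, mostly with a low value. They report only what shows in the picture. A call takes as long as a camera call. They do not tell look-alikes from the thing itself.
- manip.look_for(picture, label): "position" ([x, y, z] in m, in the coordinates of the camera as it stood for that picture, good to about 4 mm: the middle of the surface that is visible of it).
- manip.silhouettes(picture, label): "pixels" (384x512 bool, what is visible of it).
- manip.tip_of(picture, label): "position" ([x, y, z] in m, in the coordinates of the camera as it stood for that picture, good to about 4 mm: a listed point, or the origin of a listed thing).
The state is a dict: "clock": time; "joint_pos": joint angles; "joint_velocities": joint speeds; "tau": joint torques, N m; "position": TCP position; "ee_rot": TCP orientation; "ft_force": force on the tool from outside, world axes, zero at the start; "torque": the same for the moment, N m; "grip_width": opening from 0.0 (shut) to 1.0 (fully open); "grasp_force": force on a finger pad.
Only numpy, scipy, OpenCV 4.12 (cv2) and the standard library are available. Lean on these libraries where they do the work, as an engineer would, in place of code of your own. Each camera call takes 0.05 s, during which the arm holds its last target. There are 200 camera calls.

## Working session

There is one attempt and no reset: what is moved stays moved. The work goes in short steps, Python scripts to look and compute and a tool call to move; the robot and the scene stay as the last step left them, time stands still between calls to the robot, and variables do not carry over. Pictures are saved under pics/ and viewed, at most 10 in all, crops included, and the job is handed in when it is done.

Besides the shell and the picture viewer there is one more tool, called after "Call:" in YAML: its name, and indented under it one key for each argument. move_arm: Moves the arm, as the interface text tells. Its arguments: {"type":"object","properties":{"plan":{"type":"array","items":{"type":"number"}},"squeeze":{"type":"number"}},"required":["plan"]}

```bash
mkdir -p pics; cat > h.py <<'E'
import numpy as np, cv2
from workcell import manip
from scipy.spatial.transform import Rotation as R
def w(p,c): 
    T=np.array(c["cam_to_world"]); return T[:3,:3]@np.array(p)+T[:3,3]
def ray(c,uv):
    K=np.array([[c["fx"],0,c["cx"]],[0,c["fy"],c["cy"]],[0,0,1]])
    q=cv2.undistortPoints(np.array(uv,float).reshape(-1,1,2),K,np.array(c["dist"])).reshape(-1,2)
    T=np.array(c["cam_to_world"]); return T[:3,3],np.c_[q,np.ones(len(q))]@T[:3,:3].T
def onz(c,uv,z):
    o,d=ray(c,uv); return o+d*((z-o[2])/d[:,2])[:,None]
E
python3 - <<'E'
from h import *
np.set_printoptions(precision=4,suppress=True)
o=manip.get_obs();print(o["clock"],o["position"],o["ee_rot"],manip.tip_extent)
for n in("top","side"):
    c=manip.camera(n);cv2.imwrite(f"pics/{n}0.png",cv2.resize(c["color"][...,::-1],(800,600)))
    print(n,np.array(c["cam_to_world"])[:3,3])
    for l in("shelf_mid","knob_grip","level_mid","loose_module_center","fixed_module_center","bubble"):
        for r in manip.tip_of(c,l)[:3] if l!="bubble" else manip.look_for(c,l)[:2]: print(l,w(r["position"],c),round(r["conf"],2))
    for l in("side_cutters","solder_spool","driver_blue"):
        for r in manip.look_for(c,l)[:2]: print(l,w(r["position"],c),round(r["conf"],2))
E
```

```text
0.0 [0.2581 0.5691 0.4039] [ 0.2113  0.9774 -0.0007 -0.0001] 0.1734
top [0.4508 0.0047 1.1606]
shelf_mid [0.6181 0.0625 0.0639] 0.73
shelf_mid [0.5215 0.0713 0.063 ] 0.57
knob_grip [0.518  0.0778 0.0927] 0.84
level_mid [ 0.5997 -0.0252  0.093 ] 0.66
loose_module_center [0.6461 0.0824 0.0785] 0.75
loose_module_center [ 0.668  -0.1325  0.0074] 0.71
loose_module_center [0.4882 0.2503 0.0096] 0.69
fixed_module_center [0.6239 0.0082 0.0792] 0.59
side_cutters [0.738  0.2882 0.009 ] 0.59
solder_spool [0.5885 0.3507 0.0454] 0.98
driver_blue [ 0.5918 -0.2692  0.0231] 0.73
side [ 0.4311 -1.1082  0.5573]
shelf_mid [0.6182 0.0631 0.064 ] 0.82
knob_grip [0.5208 0.0814 0.0961] 0.47
level_mid [ 0.5995 -0.0209  0.094 ] 0.77
loose_module_center [ 0.6679 -0.125   0.0112] 0.69
loose_module_center [0.6481 0.0878 0.0787] 0.68
loose_module_center [0.4899 0.2541 0.01  ] 0.46
fixed_module_center [0.6267 0.015  0.0761] 0.5
bubble [0.5912 0.3395 0.0372] 0.65
solder_spool [0.5927 0.3372 0.0377] 0.78
solder_spool [0.6472 0.0734 0.0891] 0.4
driver_blue [ 0.5914 -0.281   0.0169] 0.51
```

View pics/top0.png

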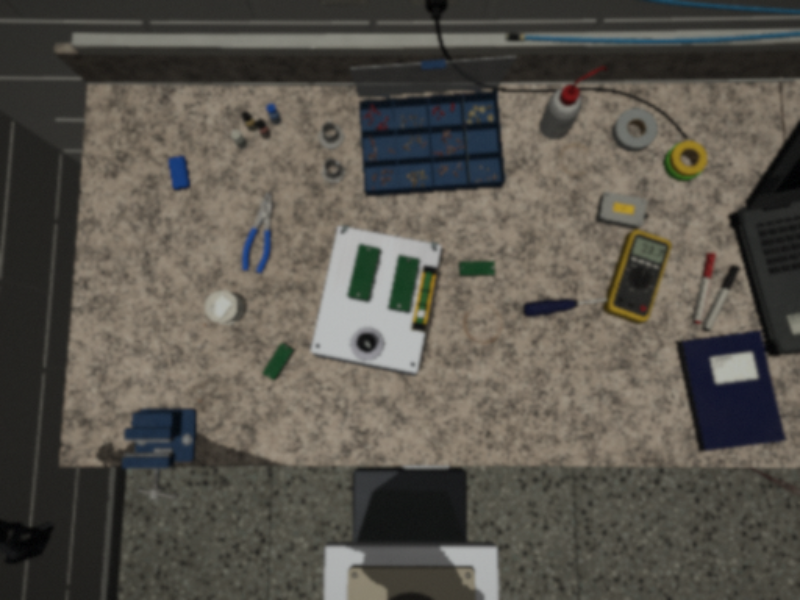

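View pics/side0.png

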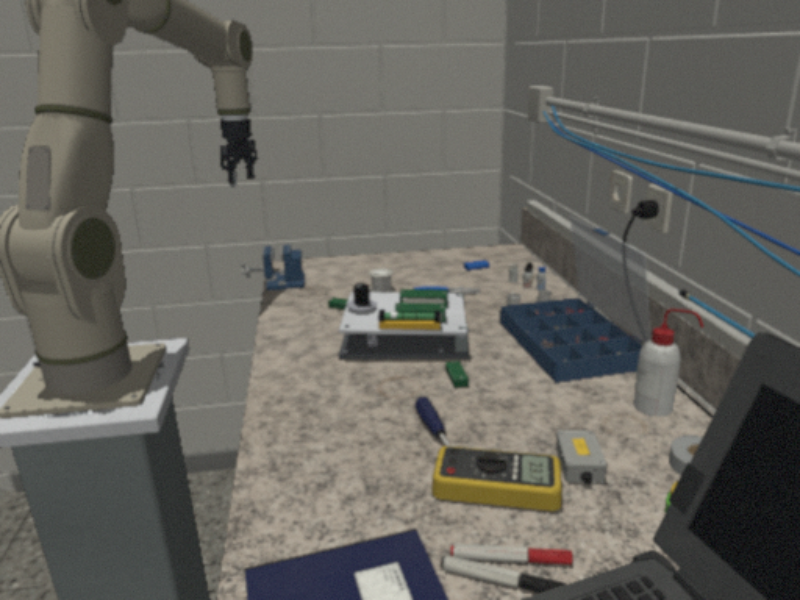

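The top view shows the stand with its knob at about (367,342). The loose module is at (364,272), the fixed one at (404,283) and the level at (425,298). The small green look-alikes lie off the stand at (477,268) and (278,361). Next I'll refine the poses.

```bash
python3 - <<'E'
from h import *
np.set_printoptions(precision=4,suppress=True)
P={}
for k in range(2):
    c=manip.camera("top")
    for l in("loose_module_center","fixed_module_center","shelf","knob"):
        for r in manip.silhouettes(c,l)[:4]:
            m=r["pixels"]
            z=dict(shelf=.0635,knob=.12).get(l,.0915)
            cs=max(cv2.findContours(m.astype(np.uint8),0,2)[0],key=cv2.contourArea).reshape(-1,2)
            q=onz(c,cs,z)[:,:2].astype(np.float32)
            (cx,cy),(a,b),t=cv2.minAreaRect(q*1000)
            print(l,round(r["conf"],2),m.sum(),"ctr",cx,cy,"size",a,b,"ang",t)
    for l in("shelf_mid","knob_grip","loose_module_center","fixed_module_center"):
        for r in manip.tip_of(c,l)[:1]: print(l,w(r["position"],c),round(r["conf"],2))
hsv=cv2.cvtColor(c["color"],cv2.COLOR_RGB2HSV)
g=cv2.inRange(hsv,(40,60,20),(90,255,255))
for cn in cv2.findContours(g,0,2)[0]:
    if cv2.contourArea(cn)>60:
        q=onz(c,cn.reshape(-1,2),.0915)[:,:2].astype(np.float32); print("green",cn.mean((0,1)),cv2.minAreaRect(q*1000))
T=R.from_quat(manip.get_obs()["ee_rot"]).as_matrix();print(T)
cv2.imwrite("pics/crop0.png",cv2.resize(c["color"][140:250,190:300,::-1],(600,600),interpolation=cv2.INTER_CUBIC))
E
```

```text
loose_module_center 0.6 504 ctr 643.1730346679688 82.12516784667969 size 41.36888122558594 100.213623046875 ang 76.7465591430664
loose_module_center 0.51 190 ctr 483.6844177246094 233.3808135986328 size 24.480457305908203 61.74687194824219 ang 60.06010055541992
loose_module_center 0.47 220 ctr 651.1598510742188 -121.72937774658203 size 62.30454635620117 25.858829498291016 ang 89.89154815673828
fixed_module_center 0.94 553 ctr 623.4428100585938 10.392513275146484 size 44.043243408203125 103.66293334960938 ang 77.75926208496094
fixed_module_center 0.68 502 ctr 644.5621337890625 81.9112548828125 size 41.326236724853516 100.34697723388672 ang 79.17598724365234
shelf 0.81 5181 ctr 600.2208251953125 59.69696044921875 size 201.48300170898438 244.6318359375 ang 78.35897064208984
knob 0.64 360 ctr 513.9918823242188 73.35591125488281 size 56.9123649597168 54.29310989379883 ang 0.2638610303401947
shelf_mid [0.6165 0.0624 0.0612] 0.71
loose_module_center [0.6481 0.0857 0.0758] 0.92
fixed_module_center [0.6223 0.0083 0.076 ] 0.6
loose_module_center 0.81 216 ctr 651.160400390625 -121.7846832275390
[... 885 characters left out ...]
65 231.1351] ((484.1142272949219, 234.55703735351562), (26.405597686767578, 63.09403991699219), 59.398468017578125)
green [305.8235 169.5294] ((652.6026611328125, -120.36166381835938), (59.5098991394043, 22.99019432067871), 89.91114807128906)
green [258.3333 180.1944] ((623.7572631835938, 10.44160270690918), (35.85939025878906, 95.58378601074219), 79.68939971923828)
green [232.8511 172.8298] ((644.04345703125, 82.98419952392578), (36.268150329589844, 95.45975494384766), 77.72191619873047)
green [432.4667 107.7333] ((836.2293090820312, -488.571533203125), (66.3726806640625, 33.44186019897461), 41.47642517089844)
[[-0.9107  0.413   0.    ]
 [ 0.413   0.9107  0.0001]
 [ 0.      0.0001 -1.    ]]
```

View pics/crop0.png

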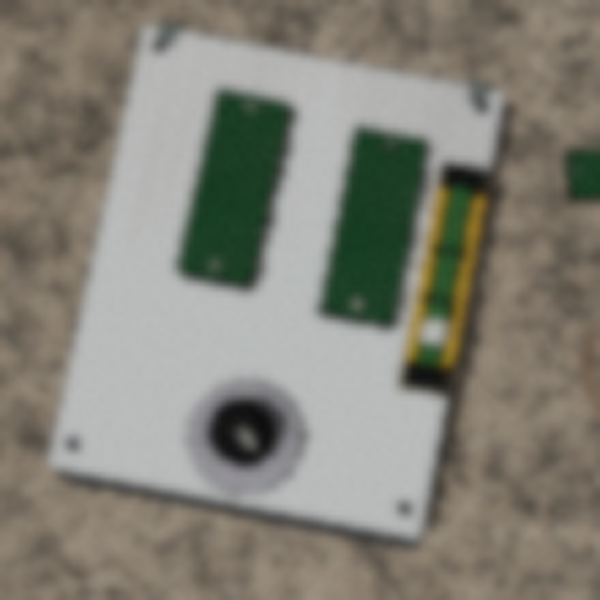

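The loose module sits about 34 mm from the fixed one, and the shelf yaw is about -0.19 rad. I'll move above the push start, with both fingers side by side along the module.

Call:
move_arm:
  plan: [0,0,1.335,-0.541,-0.235,0.104,0.05,0,0,1.335,-0.541,-0.235,0.104,0.05,0,0,1.335,-0.541,-0.235,0.104,0.05,0,0,1.335,-0.541,-0.235,0.104,0.05,0,0,1.335,-0.541,-0.235,0.104,0.05,0,0,1.335,-0.541,-0.235,0.104,0.05,0,0,1.335,-0.541,-0.235,0.104,0.05,0,0,1.335,-0.541,-0.235,0.104,0.05,0,0,1.335,-0.541,-0.235,0.104,0.05,0,0,1.335,-0.541,-0.235,0.104,0.05,0,0,1.335,-0.541,-0.235,0.104,0.05,0,0,1.335,-0.541,-0.235,0.104,0.05]
  squeeze: 40

```text
clock: 3.4
position: [0.6535, 0.1326, 0.3006]
ee_rot: [0.771, 0.637, 0.0, -0.0]
ft_force: [0.5, 0.5, -0.5]
grip_width: 0.586
grasp_force: 0.0
```

```bash
cat >> h.py <<'E'
np.set_printoptions(precision=4,suppress=True)
PSI=-0.19; MID=np.array([.6130,.0583])
X=np.array([np.cos(PSI),np.sin(PSI)]);Y=np.array([-X[1],X[0]])
def state():
    o=manip.get_obs(); T=R.from_quat(o["ee_rot"]).as_matrix(); p=np.array(o["position"])
    d=p[:2]-MID
    print("t",o["clock"],"p",p,"shelf xy",d@X,d@Y,"tooly ang",np.arctan2(T[1,1],T[0,1]),"tz",T[:,2],"F",o["ft_force"],"M",o["torque"],"g",o["grip_width"],o["grasp_force"],"q",np.array(o["joint_pos"]))
    return o,T,p
E
python3 - <<'E'
from h import *
o,T,p=state()
c=manip.camera("top")
# knob from hand-read pixels
print(onz(c,[[234.5,218.8]],.122),onz(c,[[235.3,220.1]],.072))
E
```

```text
t 3.4 p [0.6535 0.1326 0.3006] shelf xy 0.025745772042500864 0.08057423710474228 tooly ang -0.18933859919304002 tz [-0.0004  0.0006 -1.    ] F [ 0.4921  0.5401 -0.5363] M [-0.0242 -0.0005  0.0453] g 0.5856665830707293 0.0 q [-0.5387  0.5088  0.3724  1.4828 -0.1931  1.1865 -0.3261]
[[0.5156 0.0746 0.122 ]] [[0.5151 0.0756 0.072 ]]
```

Call:
move_arm:
  plan: [0,0,0,0,0,0.04,0.05,0,0,0,0,0,0.06,0.05,0,0,0,0,0,0.06,0.05,0,0,0,-0.006,0,0.06,0.05,0,0,0,-0.012,0,0.06,0.05,0,0,0,-0.018,0,0.06,0.05,0,0,0,-0.024,0,0.06,0.05,0,0,0,-0.029,0,0.06,0.05,0,0,0,-0.034,0,0.06,0.05,0,0,0,-0.039,0,0.06,0.05,0,0,0,-0.044,0,0.06,0.05,0,0,0,-0.044,0,0.06,0.05]

```text
clock: 4.95
position: [0.6453, 0.0877, 0.2406]
ee_rot: [0.771, 0.637, -0.0, 0.0]
ft_force: [0.1, -0.2, -0.5]
grip_width: 0.584
grasp_force: 0.0
```

```bash
cat > g.py <<'E'
from h import *
o,T,p=state()
c=manip.camera("top")
g=cv2.inRange(cv2.cvtColor(c["color"],cv2.COLOR_RGB2HSV),(40,60,20),(90,255,255))
for cn in cv2.findContours(g,0,2)[0]:
    if cv2.contourArea(cn)>60:
        q=onz(c,cn.reshape(-1,2),.0915)[:,:2].astype(np.float32); print("green",cn.mean((0,1)),cv2.minAreaRect(q*1000))
for r in manip.silhouettes(c,"loose_module_center")[:3]:
    cs=max(cv2.findContours(r["pixels"].astype(np.uint8),0,2)[0],key=cv2.contourArea).reshape(-1,2)
    print("sil",r["conf"],cv2.minAreaRect(onz(c,cs,.0915)[:,:2].astype(np.float32)*1000))
import sys
cv2.imwrite(sys.argv[1],cv2.resize(c["color"][140:250,190:300,::-1],(600,600),interpolation=cv2.INTER_CUBIC))
E
python3 g.py pics/c1.png
```

```text
t 4.95 p [0.6453 0.0877 0.2406] shelf xy 0.026201185152490772 0.035015606871592275 tooly ang -0.19086701076981333 tz [-0.0004 -0.0005 -1.    ] F [ 0.1201 -0.2315 -0.5007] M [-0.0193 -0.0406  0.0113] g 0.5842219961223988 0.004466844166017836 q [-0.4805  0.5377  0.3683  1.579  -0.2119  1.0651 -0.2474]
green [177.1389 231.6667] ((484.3558654785156, 234.39630126953125), (25.949827194213867, 63.56813049316406), 60.06086349487305)
green [271.8636 184.6818] ((611.325927734375, -27.20928955078125), (11.639716148376465, 73.7309341430664), 78.59236907958984)
green [306.2778 169.8333] ((652.6006469726562, -121.64238739013672), (62.07133865356445, 22.99019432067871), 89.91114807128906)
green [258.3714 179.8571] ((623.9605712890625, 11.31410026550293), (35.250762939453125, 96.32976531982422), 79.12356567382812)
green [246.3143 177.4571] ((637.3114624023438, 40.83937454223633), (17.38370132446289, 89.42918395996094), 87.8060531616211)
green [432.3929 107.4643] ((836.8905029296875, -488.50531005859375), (66.9108657836914, 34.75687789916992), 39.66127395629883)
sil 0.77 ((651.162353515625, -120.35869598388672), (65.14800262451172, 25.858543395996094), 89.89183807373047)
sil 0.73 ((482.8260803222656, 233.24575805664062), (30.333234786987305, 64.15369415283203), 57.432376861572266)
sil 0.58 ((635.8150634765625, 39.30036926269531), (20.328283309936523, 97.88414001464844), 87.8055419921875)
```

View pics/c1.png

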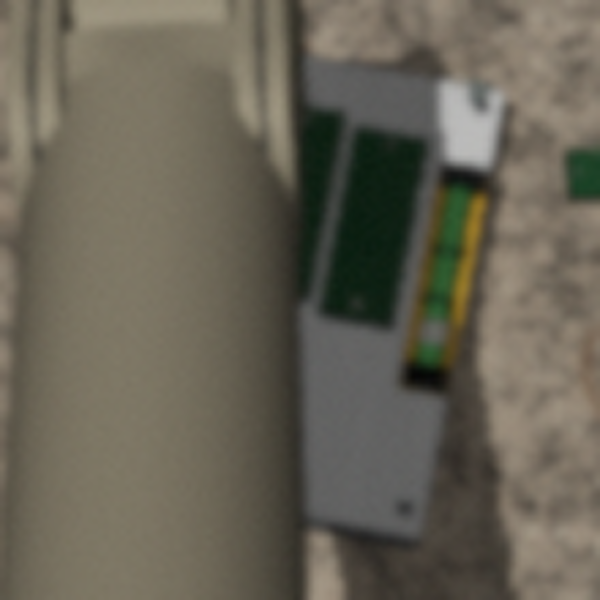

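Both modules now lie parallel. The loose one's right edge is at about x=343 and the fixed one's left edge at about 360, so roughly 8 mm remains.

Call:
move_arm:
  plan: [0,0,0,-0.003,0,0,0.05,0,0,0,-0.005,0,0,0.05,0,0,0,-0.007,0,0,0.05,0,0,0,-0.008,0,0,0.05,0,0,0,-0.009,0,0,0.05,0,0,0,-0.009,0,0,0.05]

```text
clock: 5.8
position: [0.6438, 0.0805, 0.2407]
ee_rot: [0.771, 0.637, 0.0, -0.0]
ft_force: [0.8, 5.1, -1.3]
grip_width: 0.586
grasp_force: 2.3
```

```bash
python3 g.py pics/c2.png
```

```text
t 5.8 p [0.6438 0.0805 0.2407] shelf xy 0.026036035069936875 0.027614838636396747 tooly ang -0.1891213711639687 tz [ 0.0002  0.001  -1.    ] F [ 0.795   5.0998 -1.3244] M [ 1.0243 -0.1774  0.1519] g 0.5855042321119911 2.3443016479723155 q [-0.4716  0.5323  0.3693  1.5866 -0.2125  1.062  -0.2342]
green [177.3421 231.1579] ((484.2143859863281, 234.73721313476562), (26.399478912353516, 62.98259353637695), 60.06086349487305)
green [271.9091 185.1364] ((611.5191040039062, -27.59503173828125), (12.046965599060059, 74.14470672607422), 79.50053405761719)
green [308.5333 170.6   ] ((652.5994873046875, -121.6163101196289), (62.019187927246094, 22.987783432006836), 89.91114807128906)
green [257.3659 179.4146] ((628.4246215820312, 13.392265319824219), (52.06021499633789, 105.12977600097656), 87.05139923095703)
green [432.5333 107.6667] ((836.3133544921875, -488.4971923828125), (66.1481704711914, 33.44186019897461), 41.4764289855957)
sil 0.56 ((651.1596069335938, -121.78032684326172), (62.40623474121094, 25.859188079833984), 89.89088439941406)
sil 0.48 ((483.481201171875, 232.95228576660156), (27.416851043701172, 64.41938018798828), 58.97587585449219)
```

View pics/c2.png

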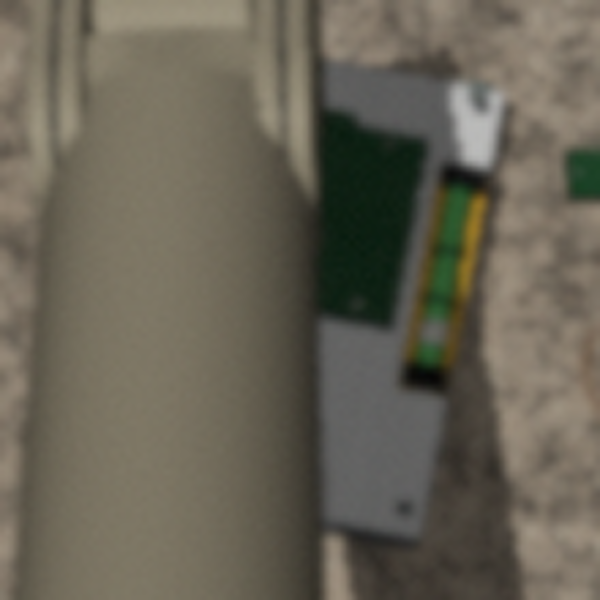

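Call:
move_arm:
  plan: [0,0,0,-0.002,0,0,0.05,0,0,0,-0.003,0,0,0.05,0,0,0,-0.003,0,0,0.05,0,0,0,-0.003,0,0,0.05,0,0,0,0.015,0,0,0.05,0,0,0,0.025,0,-0.03,0.05,0,0,0,0.025,0,-0.07,0.06,0,0,0,0.025,-0.06,-0.07,0.07,0,0,0,0.025,-0.12,-0.07,0.07,0,0,0,0.025,-0.18,-0.07,0.07,0,0,0,0.025,-0.22,-0.07,0.07,0,0,0,0.025,-0.22,-0.07,0.07]

```text
clock: 7.4
position: [0.4306, 0.1463, 0.3109]
ee_rot: [0.77, 0.638, -0.0, -0.0]
ft_force: [0.4, 0.4, 0.6]
grip_width: 0.818
grasp_force: 0.0
```

```bash
python3 g.py pics/c3.png
```

```text
t 7.4 p [0.4306 0.1463 0.3109] shelf xy -0.19577661192661638 0.05197789666450661 tooly ang -0.1880477026883551 tz [-0.0004  0.0004 -1.    ] F [0.4262 0.4335 0.6403] M [-0.0411 -0.0777  0.0142] g 0.8183635038869637 0.0 q [-0.7538  0.0259  0.3328  2.0261 -0.0101  1.0912 -0.6045]
green [305.8125 169.6875] ((652.60302734375, -120.36166381835938), (59.5098991394043, 22.990997314453125), 89.91114807128906)
green [251.1091 178.6909] ((630.344482421875, 29.08580207824707), (75.20714569091797, 101.0460433959961), 78.74639129638672)
green [432.5 107.7] ((836.8905029296875, -488.50531005859375), (66.9108657836914, 34.75687789916992), 39.66127395629883)
sil 0.87 ((637.1520385742188, 48.26628112792969), (38.94841766357422, 101.06395721435547), 78.17656707763672)
sil 0.6 ((651.1590576171875, -121.73992919921875), (62.38552474975586, 25.859838485717773), 89.89183807373047)
sil 0.46 ((502.6167907714844, 228.40646362304688), (14.053807258605957, 24.21346664428711), 57.41024398803711)
```

View pics/c3.png

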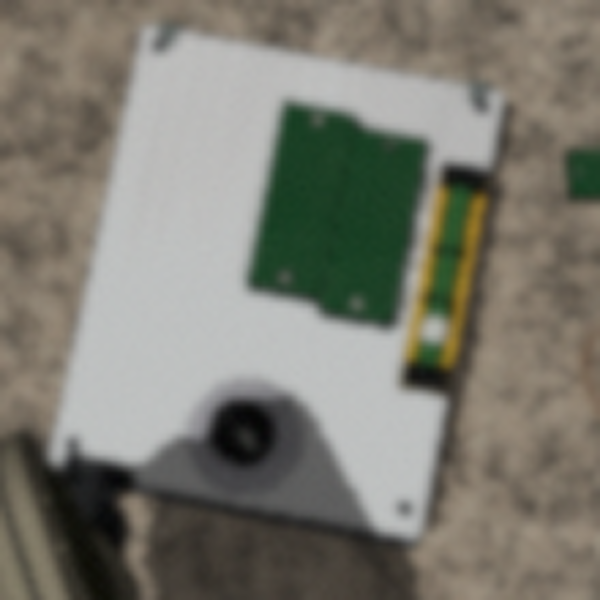

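The modules now lie flush, as one green block at about (340,215) in the crop. The knob is at (243,430). Next I go over the knob, descend around it and close.

Call:
move_arm:
  plan: [0,0,0,-0.027,0.05,0,0.07,0,0,0,-0.053,0.097,0,0.07,0,0,0,-0.053,0.097,0,0.07,0,0,0,-0.053,0.097,0,0.07,0,0,0,-0.053,0.097,0.025,0.07,0,0,0,-0.053,0.097,0.045,0.07,0,0,0,-0.053,0.097,0.055,0.07,0,0,0,-0.053,0.097,0.055,0.06]

```text
clock: 8.5
position: [0.5174, 0.0759, 0.2554]
ee_rot: [0.771, 0.637, -0.0, -0.0]
ft_force: [-0.2, 0.1, -0.2]
grip_width: 0.705
grasp_force: 0.0
```

```bash
python3 - <<'E'
from h import *
state()
c=manip.camera("side");cv2.imwrite("pics/s1.png",cv2.resize(c["color"][140:240,200:320,::-1],(720,600),interpolation=cv2.INTER_CUBIC))
E
```

```text
t 8.5 p [0.5174 0.0759 0.2554] shelf xy -0.09718787354101499 -0.0007967724490046783 tooly ang -0.18924828792714263 tz [-0.001  -0.0002 -1.    ] F [-0.205   0.0724 -0.2104] M [0.0252 0.0644 0.047 ] g 0.7049707128767467 0.0 q [-0.6108  0.2593  0.4281  1.9193 -0.1276  0.9902 -0.3143]
```

View pics/s1.png

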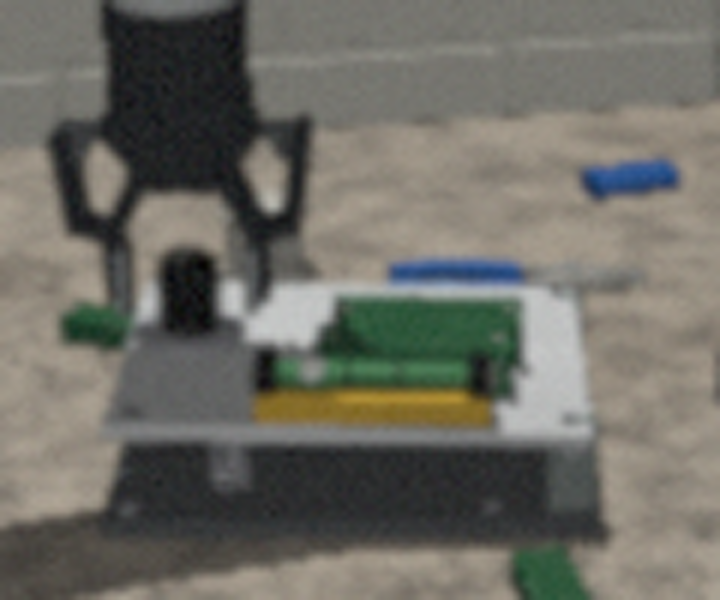

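The knob, at (188,290), stands centred between the open fingers at (120,270) and (255,270). Closing now.

Call:
move_arm:
  plan: [0,0,0,0,0,0,0.04,0,0,0,0,0,0,0.02,0,0,0,0,0,0,0.02,0,0,0,0,0,0,0.02,0,0,0,0,0,0,0.02,0,0,0,0,0,0,0.02]
  squeeze: 60

```text
clock: 9.3
position: [0.5171, 0.0758, 0.2561]
ee_rot: [0.771, 0.637, -0.0, -0.001]
ft_force: [-6.5, 0.6, 6.2]
grip_width: 0.354
grasp_force: 59.1
```

```bash
python3 -c "
from h import *
state()"
```

```text
t 9.3 p [0.5171 0.0758 0.2561] shelf xy -0.09750750325059916 -0.0009407977877604508 tooly ang -0.18966807130619392 tz [-0.0019  0.0009 -1.    ] F [-6.4834  0.5626  6.1518] M [ 0.3021  1.5191 -0.0029] g 0.353906328260676 59.086915283842245 q [-0.6107  0.2578  0.4282  1.9193 -0.1283  0.9924 -0.3141]
```

Call:
move_arm:
  plan: [0,0,0,0,-0.001,0.002,0.02,0,0,0,0,-0.002,0.004,0.02,0,0,0,0,-0.003,0.006,0.02,0,0,0,0,-0.003,0.008,0.02,0,0,0,0,-0.003,0.009,0.02,0,0,0,0,-0.003,0.009,0.02]

```text
clock: 10.05
position: [0.5155, 0.0767, 0.2494]
ee_rot: [0.771, 0.637, 0.002, -0.0]
ft_force: [-11.3, 1.8, 24.5]
grip_width: 0.356
grasp_force: 60.5
```

```bash
python3 -c "
from h import *
state()"
```

```text
t 10.05 p [0.5155 0.0767 0.2494] shelf xy -0.09920268966458777 -0.000365478668471874 tooly ang -0.18940761495061093 tz [ 0.0027  0.0026 -1.    ] F [-11.3329   1.7876  24.5212] M [0.082  1.2383 0.0836] g 0.35611608373595166 60.52118351915851 q [-0.6108  0.2625  0.4257  1.9301 -0.1325  0.9724 -0.3129]
```

```bash
cat > b.py <<'E'
from h import *
import sys
state()
ims=[]
for n,(a,b,e,f) in(("top",(165,215,255,285)),("side",(190,215,235,290))):
    c=manip.camera(n)
    for r in manip.look_for(c,"bubble")[:3]:
        q=w(r["position"],c);d=q[:2]-MID;print(n,"bubble",r["conf"],q,d@X,d@Y)
    for r in manip.tip_of(c,"level_mid")[:1]:
        q=w(r["position"],c);d=q[:2]-MID;print(n,"level",r["conf"],q,d@X,d@Y)
    ims.append(c["color"][a:b,e:f,::-1]); np.save(f"{n}.npy",c["color"])
A=cv2.resize(ims[0],None,fx=12,fy=12,interpolation=cv2.INTER_CUBIC);B=cv2.resize(ims[1],None,fx=8,fy=8,interpolation=cv2.INTER_CUBIC)
C=np.zeros((600,800,3),np.uint8);C[:A.shape[0],:A.shape[1]]=A;C[:B.shape[0],360:360+B.shape[1]]=B
cv2.imwrite(sys.argv[1],C)
E
python3 b.py pics/b1.png
```

```text
t 10.05 p [0.5155 0.0767 0.2494] shelf xy -0.09920268966458777 -0.000365478668471874 tooly ang -0.18940761495061093 tz [ 0.0027  0.0026 -1.    ] F [-11.3329   1.7876  24.5212] M [0.082  1.2383 0.0836] g 0.35611608373595166 60.52118351915851 q [-0.6108  0.2625  0.4257  1.9301 -0.1325  0.9724 -0.3129]
top level 0.87 [ 0.5986 -0.0222  0.0943] 0.001063558935394067 -0.08174844643513818
side level 0.83 [ 0.5968 -0.0209  0.0911] -0.0009892470883645314 -0.08080696625546845
```

View pics/b1.png

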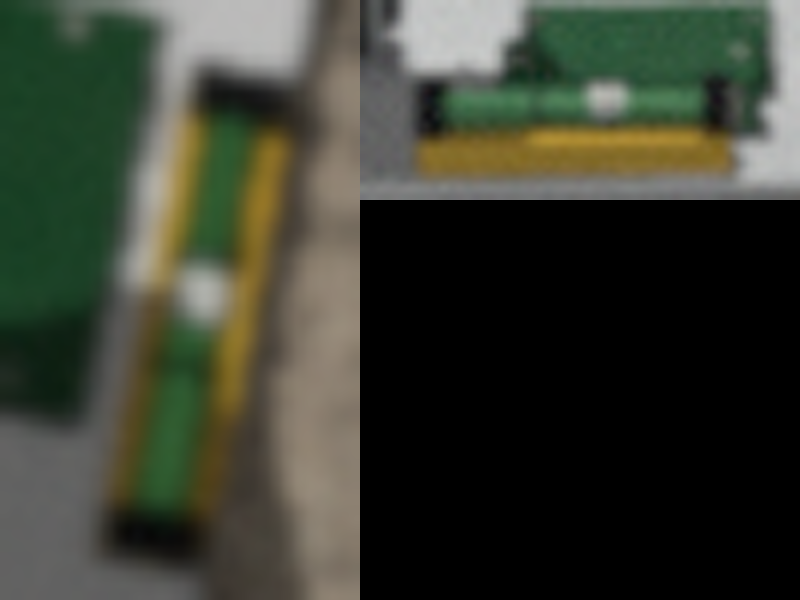

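In the top crop the bubble is at (203,293) and the rings are at rows of about 255 and 362, so it is a little towards the hinge. It was pressed only 0.4 s ago and is still settling, so I'll hold, ease the side force and look again.

Call:
move_arm:
  plan: [0,0,0,0,-0.001,0,0.02,0,0,0,0,-0.002,0,0.02,0,0,0,0,-0.002,0,0.02,0,0,0,0,-0.002,0,0.02,0,0,0,0,-0.002,0,0.02,0,0,0,0,-0.002,0,0.02,0,0,0,0,-0.002,0,0.02,0,0,0,0,-0.002,0,0.02,0,0,0,0,-0.002,0,0.02,0,0,0,0,-0.002,0,0.02]

```text
clock: 11.6
position: [0.5146, 0.0766, 0.2496]
ee_rot: [0.771, 0.637, 0.003, 0.001]
ft_force: [-0.3, -0.2, 15.4]
grip_width: 0.358
grasp_force: 59.6
```

```bash
cat > b2.py <<'E'
from h import *
state()
# bubble offset from tube middle along tube, top camera crop pixels (tube axis from end caps: (150,512)->(235,118) at 12x)
def meas():
    im=manip.camera("top")["color"][165:215,255:285].astype(float)
    im=cv2.resize(im,None,fx=12,fy=12,interpolation=cv2.INTER_CUBIC)
    a,b=np.array([160,512.]),np.array([232,118.]);L=np.linalg.norm(b-a);u=(b-a)/L;n=np.array([-u[1],u[0]])
    s=np.arange(0,L); P=np.mean([cv2.remap(im,(a[0]+u[0]*s+n[0]*k).astype(np.float32)[None],(a[1]+u[1]*s+n[1]*k).astype(np.float32)[None],1)[0] for k in range(-12,13,4)],0)
    r=P[:,0]; wt=np.clip(r-100,0,None); dark=P.sum(1)
    mm=(s-L/2)*96/L
    return (wt*mm).sum()/max(wt.sum(),1e-6), wt.max(), mm[::10],dark[::10]
for k in range(3): m=meas();print("bubble mm",m[0],m[1])
print(np.c_[m[2],m[3]].astype(int).tolist())
E
python3 b2.py
```

```text
t 11.6 p [0.5146 0.0766 0.2496] shelf xy -0.1001022421992724 -0.0005721388755739465 tooly ang -0.18982258435072505 tz [ 0.0065  0.002  -1.    ] F [-0.3305 -0.1629 15.3541] M [-0.2352 -0.6165  0.0704] g 0.3577421692588121 59.61818429874256 q [-0.6126  0.259   0.4261  1.9338 -0.1297  0.9682 -0.3159]
bubble mm 23.24836029065637 76.19205233962856
bubble mm 23.222959653472262 76.44306643304353
bubble mm 23.215850782227985 75.34580992457748
[[-48, 92], [-45, 137], [-43, 166], [-40, 178], [-38, 181], [-36, 182], [-33, 185], [-31, 186], [-28, 185], [-26, 182], [-24, 176], [-21, 180], [-19, 181], [-16, 170], [-14, 148], [-12, 137], [-9, 152], [-7, 171], [-4, 183], [-2, 186], [0, 185], [2, 183], [4, 181], [7, 179], [9, 168], [11, 173], [14, 239], [16, 358], [19, 463], [21, 519], [23, 523], [26, 489], [28, 411], [31, 306], [33, 221], [35, 183], [38, 179], [40, 182], [43, 175], [45, 154], [47, 118]]
```

The bubble has settled at about +22.5 mm and the shelf is pressed home with about 15 N. Now I turn clockwise (+z of the tool) by about 0.9 rad, rising slightly with the screw.

Call:
move_arm:
  plan: [0,0,0.08,0,0,0.001,0.02,0,0,0.16,0,0,0.001,0.02,0,0,0.24,0,0,0.0005,0.02,0,0,0.32,0,0,0.0005,0.02,0,0,0.4,0,0,0,0.02,0,0,0.48,0,0,0,0.02,0,0,0.56,0,0,-0.0005,0.02,0,0,0.64,0,0,-0.0005,0.02,0,0,0.7,0,0,-0.001,0.02,0,0,0.7,0,0,-0.001,0.02,0,0,0.7,0,0,-0.001,0.02,0,0,0.7,0,0,-0.001,0.02]

```text
clock: 13.25
position: [0.5137, 0.0772, 0.251]
ee_rot: [0.943, 0.334, 0.002, -0.001]
ft_force: [-12.2, 1.8, 32.5]
grip_width: 0.357
grasp_force: 61.8
```

```bash
python3 b2.py
```

```text
t 13.25 p [0.5137 0.0772 0.251 ] shelf xy -0.10111420288071948 -0.00015046292477281786 tooly ang -0.8893138767254788 tz [ 0.0026  0.0036 -1.    ] F [-12.2276   1.7945  32.4755] M [0.3981 2.5526 0.0653] g 0.3569740454945045 61.77039606263861 q [-0.7048  0.2665  0.5314  1.9376 -0.1655  0.976  -0.9854]
bubble mm 7.3989107216263 76.62708681708551
bubble mm 7.233840262151785 77.75507810311552
bubble mm 7.104987219613135 77.88108173995914
[[-48, 82], [-45, 129], [-43, 162], [-40, 174], [-38, 178], [-36, 180], [-33, 182], [-31, 183], [-28, 183], [-26, 179], [-24, 176], [-21, 176], [-19, 182], [-16, 171], [-14, 148], [-12, 136], [-9, 147], [-7, 165], [-4, 183], [-2, 231], [0, 327], [2, 433], [4, 502], [7, 529], [9, 508], [11, 424], [14, 303], [16, 215], [19, 179], [21, 178], [23, 182], [26, 182], [28, 185], [31, 181], [33, 180], [35, 180], [38, 181], [40, 178], [43, 174], [45, 160], [47, 123]]
```

Call:
move_arm:
  plan: [0,0,0.05,-0.001,-0.001,-0.001,0.02,0,0,0.1,-0.0015,-0.001,-0.002,0.02,0,0,0.15,-0.0015,-0.001,-0.0025,0.02,0,0,0.2,-0.0015,-0.001,-0.003,0.02,0,0,0.2,-0.0015,-0.001,-0.003,0.02,0,0,0.2,-0.0015,-0.001,-0.003,0.02,0,0,0.2,-0.0015,-0.001,-0.003,0.02,0,0,0.2,-0.0015,-0.001,-0.003,0.02,0,0,0.2,-0.0015,-0.001,-0.003,0.02,0,0,0.2,-0.0015,-0.001,-0.003,0.02,0,0,0.2,-0.0015,-0.001,-0.003,0.02,0,0,0.2,-0.0015,-0.001,-0.003,0.02]

```text
clock: 14.9
position: [0.5123, 0.0762, 0.2521]
ee_rot: [0.971, 0.238, 0.002, 0.0]
ft_force: [5.1, 0.6, 2.9]
grip_width: 0.355
grasp_force: 59.0
```

```bash
python3 b2.py; python3 b.py pics/b2.png
```

```text
t 14.9 p [0.5123 0.0762 0.2521] shelf xy -0.10231636223210484 -0.0014233842000048631 tooly ang -1.089823175876041 tz [ 0.0044  0.0011 -1.    ] F [5.0898 0.5562 2.8533] M [-0.0012 -0.8277 -0.0473] g 0.35527862331979954 59.01475318009034 q [-0.734   0.2646  0.5644  1.9425 -0.1699  0.9763 -1.1801]
bubble mm 2.374975587385116 54.363069338730696
bubble mm 2.3614359373208367 54.99115179398018
bubble mm 2.348032780821752 54.836569133597976
[[-48, 79], [-45, 125], [-43, 159], [-40, 176], [-38, 177], [-36, 178], [-33, 179], [-31, 181], [-28, 182], [-26, 178], [-24, 177], [-21, 177], [-19, 181], [-16, 170], [-14, 145], [-12, 134], [-9, 165], [-7, 226], [-4, 300], [-2, 364], [0, 415], [2, 453], [4, 446], [7, 366], [9, 257], [11, 173], [14, 143], [16, 156], [19, 168], [21, 177], [23, 182], [26, 186], [28, 186], [31, 183], [33, 178], [35, 178], [38, 180], [40, 180], [43, 176], [45, 160], [47, 123]]
t 15.05 p [0.5123 0.0762 0.2521] shelf xy -0.10232094877961066 -0.00141750787012088 tooly ang -1.0897989890460398 tz [ 0.0044  0.0011 -1.    ] F [ 5.2594 -1.2851  2.7887] M [-0.0161 -0.8759 -0.0435] g 0.35799658852099325 59.01485339971259 q [-0.734   0.2645  0.5644  1.9425 -0.1699  0.9763 -1.1801]
top level 0.81 [ 0.6001 -0.0237  0.0918] 0.002851847899879195 -0.08291216344301891
side level 0.73 [ 0.5988 -0.0209  0.0933] 0.0010471842207160874 -0.0804019249476027
```

View pics/b2.png

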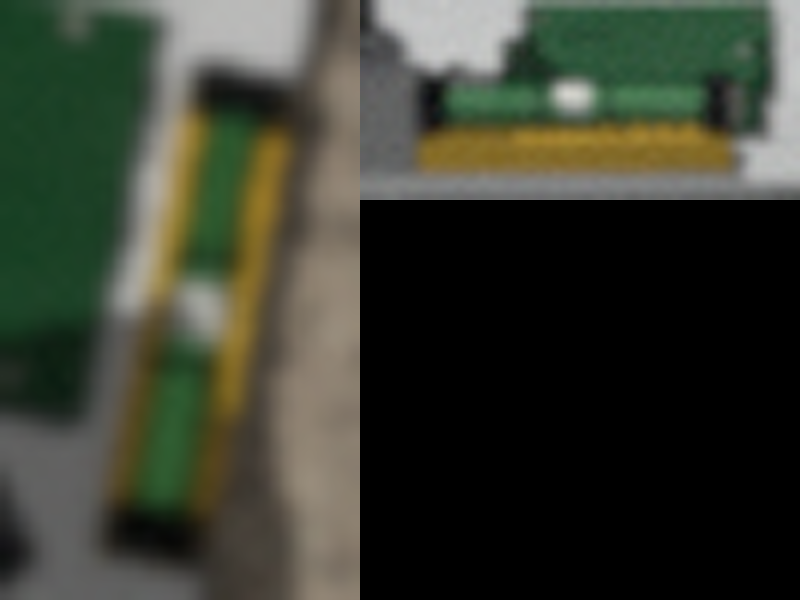

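The bubble looks centred, but the push is now only 3 N. I'll press back by 1.5 mm and re-measure.

Call:
move_arm:
  plan: [0,0,0,0.0005,0.0003,0.0007,0.02,0,0,0,0.0006,0.0003,0.0015,0.02,0,0,0,0.0006,0.0003,0.0015,0.02,0,0,0,0.0006,0.0003,0.0015,0.02,0,0,0,0.0006,0.0003,0.0015,0.02,0,0,0,0.0006,0.0003,0.0015,0.02,0,0,0,0.0006,0.0003,0.0015,0.02,0,0,0,0.0006,0.0003,0.0015,0.02,0,0,0,0.0006,0.0003,0.0015,0.02,0,0,0,0.0006,0.0003,0.0015,0.02,0,0,0,0.0006,0.0003,0.0015,0.02]

```text
clock: 16.73
position: [0.5128, 0.0768, 0.2517]
ee_rot: [0.971, 0.238, 0.002, -0.001]
ft_force: [-3.7, 1.4, 21.8]
grip_width: 0.358
grasp_force: 60.9
```

```bash
python3 b2.py; python3 g.py pics/c4.png | grep -v "q \["
```

```text
t 16.725 p [0.5128 0.0768 0.2517] shelf xy -0.10188653404335689 -0.0007953940971759423 tooly ang -1.08927634046105 tz [ 0.0035  0.0027 -1.    ] F [-3.688   1.3584 21.7749] M [0.3464 0.9531 0.0495] g 0.3584066471676501 60.8860269386787 q [-0.7328  0.2667  0.5634  1.9409 -0.1731  0.9767 -1.1778]
bubble mm 2.633879742820509 58.6519471720309
bubble mm 2.6507763013331864 58.77461059762172
bubble mm 2.629389767427187 57.295312592470594
[[-48, 77], [-45, 125], [-43, 162], [-40, 176], [-38, 179], [-36, 180], [-33, 183], [-31, 183], [-28, 181], [-26, 180], [-24, 176], [-21, 176], [-19, 181], [-16, 170], [-14, 147], [-12, 139], [-9, 161], [-7, 214], [-4, 287], [-2, 359], [0, 419], [2, 460], [4, 458], [7, 386], [9, 273], [11, 181], [14, 148], [16, 158], [19, 170], [21, 177], [23, 182], [26, 184], [28, 182], [31, 180], [33, 178], [35, 178], [38, 179], [40, 180], [43, 176], [45, 160], [47, 122]]
green [177.4872 230.8205] ((484.46429443359375, 234.33473205566406), (25.949256896972656, 62.14714050292969), 60.063987731933594)
green [307.5882 169.1176] ((652.6026611328125, -120.34625244140625), (59.54080581665039, 22.99036407470703), 89.91136932373047)
green [252.0714 175.6964] ((629.3919067382812, 29.105276107788086), (74.77326965332031, 101.35157012939453), 79.19794464111328)
green [432.9643 108.3214] ((837.0277099609375, -488.3915710449219), (66.55450439453125, 34.75687789916992), 39.66127395629883)
sil 0.9 ((645.7459716796875, 46.75890350341797), (38.31394577026367, 78.73162078857422), 78.95574951171875)
sil 0.72 ((483.5572509765625, 234.55296325683594), (29.265602111816406, 63.93916702270508), 60.05136489868164)
sil 0.49 ((649.7307739257812, -120.34153747558594), (65.1769790649414, 28.721946716308594), 89.89208221435547)
```

The shelf is pressed home with 22 N and the bubble is within about 1 mm of the ring centre. The modules are still flush, so I'm handing in.

```bash
python3 -c "
from workcell import manip
print(manip.hand_in())"
```

```text
the job is handed in; nothing more can be done
None
```

I handed the job in with the loose module flush against the fixed one, the knob held pressed down at about 22 N, and the bubble about 1 mm from centre by my measurement; the hand-in returned no verdict.

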